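# Lock the swivel carving stand with its pin and hold it for the clip

### The job

Turn the carving turntable by its red knob, anticlockwise seen from above, until it clicks home against its stop, so that its bushing comes under the one on the green bracket. Then take the blue-handled locking pin from its wooden rack and thread it down through the upper bushing and on through the lower one, and finish while still holding it there by its handle, with its collar about 2 cm above the upper bushing so that I can slip the clip under it. Do not let go of the pin, and leave the jar, the little plane and the gouge where they are.

Things in the scene. Friction and masses are not known exactly. Their poses are not given: they have to be found in the camera images.
- stand: Green base of the swivel carving stand, fixed to the bench, place and yaw vary. Origin: on the bench under the turntable's axis, z up. Green bracket post (25 x 50 mm, 118 mm high) 165 to 190 mm from the axis, 100 degrees anticlockwise from its x axis, carries the upper bushing inward. Catch post, 72 mm high, 123 to 157 mm from the axis at 300 degrees.
- turntable_axis (a point): Point on the turntable's vertical axis, on the disc's top face (70 mm above the bench). A small dark wooden vise with a pale violin scroll blank is fixed here, up to 50 mm above the disc and within 70 mm of the axis, 50 mm or more clear of the knob.
- turntable (a joint): Turntable angle, rad: 0 is home against the stop (bushings in line); starts between -1.2 and -0.6, grows anticlockwise from above. Wooden disc 200 mm across, 50 to 70 mm above the bench; stays where left (0.15 N m friction). 0.13 rad before home a spring catch resists (up to 10 N at the knob); past -0.06 it pulls the disc home and keeps it there.
- knob_top (a point): Centre of the top of the red knob, an upright round post 22 mm in diameter fixed to the disc 85 mm from the axis; it rises 52 mm above the disc (top 122 mm above the bench, foot flange 28 mm wide and 7 mm high on the disc). It moves with the disc.
- upper_bush (a point): Centre of the mouth of the upper bushing, on its top face, 118 mm above the bench: a square brass block 36 x 36 x 20 mm (underside at 98 mm) with a vertical through hole of 14 mm, fixed on the green bracket 122 mm from the turntable's axis.
- lower_bush (a point): Centre of the mouth of the lower bushing, on its top face, 70 mm above the bench: a square brass block 36 x 36 x 20 mm (underside at 50 mm) with a vertical through hole of 14 mm, on an ear of the disc 122 mm from the axis. It moves with the disc and lies straight under the upper bushing at home. 44 mm of free height lies under it, above the 6 mm base strip.
- pin: Locking pin, upright, 0.1 to 0.2 kg. Origin: tip of its nose; z runs up its axis to the handle. Steel shank 12 mm thick, nose tapering to 4 mm over the lowest 10 mm; dark collar 24 mm wide from 104 to 110 mm above the tip; round blue handle 26 mm thick from 110 to 166 mm above the tip. Hangs by its collar in the rack, tip 11 mm above the bench.
- pin_collar (a point): Point on the pin's axis at the underside of its collar, 104 mm above the tip.
- pin_handle (a point): Point on the pin's axis in the middle of the blue handle, 138 mm above the tip: the place to grip.
- rack: Wooden rack of the pin, fixed to the bench: a 60 x 90 mm board with its top 115 mm above the bench, on two side legs; the pin hangs in a 15 mm through hole at its centre. Origin: centre of its underside. The rack and the jar may swap places.
- jar: Closed amber jar, 64 mm in diameter, 85 mm high, loose: leave alone. Origin: centre of its underside.
- plane: Little brass finger plane, 75 x 32 mm, about 35 mm high, loose: leave alone. Origin: centre of its underside.
- gouge: Gouge with a dark wooden handle, lying, 225 mm long along its x, 26 mm high, loose: leave alone. Origin: under its middle.
Things that resemble listed ones, but are neither listed nor needed, are in the scene too. Of the things that look like the pin, the smallest one is meant.

How it is judged:
By the outcome, as a careful person would: the job done as asked, in the order asked, and still so for the second after the job is handed in, while the arm keeps its last pose, push and grip.
It also fails if it takes over 59 s, if anything falls off the work surface, if the arm or the gripper's body presses on something with over 40 N, if the wrist force passes 120 N, or if a joint passes its speed limit or range.

### The arm

A 7-joint arm with a two-finger parallel gripper is mounted at the origin on the work surface. World frame = base frame: x ahead of the robot, y to its left, z up, the work surface at z = 0. Lengths are in m, angles in rad, forces in N, time in s.
With the tool pointing down it reaches from about 0.4 to 0.85 m from the base axis. Payload 10.4 kg.
Tool frame: the origin (TCP) lies midway between the tips of the shut fingers; the grasp point (between the pads) lies 19 mm behind it; z points along the fingers, y is the line along which they close (so a half turn about z gives the same grasp; the last joint's range is limited). The gripper opens to 87 mm and grips with 3 to 60 N. Pads are 19 mm wide; open, the fingers measure 117 mm over their backs; the gripper's body (75 mm by 190 mm) begins 51 mm behind the grasp point.
Start: joints at [-1.168, 0.332, -0.065, 1.46, 0.022, 1.35, -0.088], TCP at [0.258, 0.569, 0.223] pointing down, gripper open.
Joint ranges: [-2.6, 2.6], [-0.5, 2.12], [-1.47, 1.34], [0.16, 2.42], [-1.27, 4.41], [0.06, 2.06], [-2.6, 2.6]. Speed limits (rad/s): [2.22, 2.22, 2.79, 2.79, 3.14, 3.14, 3.14].

### API

Orientations are given as a unit quaternion [x, y, z, w].
In Python, from bench import r gives the robot as it stands.
- The arm moves only by the tool carry_out, never from a script. Its argument "steps" is a list that holds one entry, the list of rows, each a list of 6 numbers: the shift along the tool's x, y, z in cm, then the turn, a rotation vector about the tool's x, y, z in rad. In form: [[[dx, dy, dz, wx, wy, wz], ...]]. A call has 1 to 20 rows; each row is the pose to reach, as a shift and turn from the pose commanded when the call began, along the tool's axes at that moment; what a row does not reach only later rows make up. A row lasts 1/12 s, in which the tool goes at most 41.7 mm and 7.16 degrees, less where a joint would pass 70% of its speed; a pose out of reach is approached as far as the arm can. A call with a gripper value outside its range is refused whole. "hand" is the closure, from -1 (fully open) to 1 (shut), set as the call begins (left out, the last holds). The fingers move at their own pace and stop on an object; "squeeze" is the grip in N (left out, the last holds). Time passes only in rows, so rows that repeat a pose let the fingers close. It gives the time, the measured TCP pose, the force, the opening and the grip force at its end, in the units of the state.
- r.read_state(): the state, without advancing time (a new reading comes with each control period).
- r.camera(name): name is "side" or "top" or "wrist"; returns the picture (480x640x3 uint8, red, green, blue); there is no depth.
- r.camera_params(name): a dict with "fx", "fy", "cx", "cy" (pixels), "view" (4x4, takes a point from world to camera coordinates). Camera axes: x right, y up, looking along -z (the intrinsics and any distortion apply to the point x, -y, -z); pixel columns grow to the right and rows downward; lengths in m; the calibration is good to about 2 mm. A picture is of the moment at which its call begins: read the wrist's pose just before it. camera_params takes no time and is no camera call; for the wrist camera it gives the pose at the moment of the call.
- r.close_job(): hands the job in; it is judged then, once.
The state is a dict: "time": time; "joint_positions": joint angles; "joint_vel": joint speeds; "joint_torque": joint torques, N m; "ee_pos": TCP position; "eef_rot": TCP orientation; "ft_force": force on the tool from outside, world axes, zero at the start; "torque": the same for the moment, N m; "width": finger opening in m; "grip_force": force on a finger pad.
Only numpy, scipy, OpenCV 4.12 (cv2) and the standard library are available. Lean on these libraries where they do the work, as an engineer would, in place of code of your own. Each camera call takes 0.05 s, during which the arm holds its last target. There are 200 camera calls.

## Working session

There is one attempt and no reset: what is moved stays moved. The work goes in short steps, Python scripts to look and compute and a tool call to move; the robot and the scene stay as the last step left them, time stands still between calls to the robot, and variables do not carry over. Pictures are saved under pics/ and viewed, at most 10 in all, crops included, and the job is handed in when it is done.

Besides the shell and the picture viewer there is one more tool, called after "Request:" in YAML: its name, and indented under it one key for each argument. carry_out: Moves the arm, as the interface text tells. Its arguments: {"type":"object","properties":{"steps":{"type":"array","items":{"type":"array","items":{"type":"array","items":{"type":"number"}}}},"hand":{"type":"number"},"squeeze":{"type":"number"}},"required":["steps"]}

```bash
mkdir -p pics; ls; python3 - <<'E'
from bench import r
import cv2
for n in ("side","top"):
    cv2.imwrite(f"pics/{n}0.png",r.camera(n)[:,:,::-1]); p=r.camera_params(n); print(n,p)
s=r.read_state(); print(s)
E
```

```text
pics
side {'fx': 585.8879712172879, 'fy': 585.8879712172879, 'cx': 322.0512153622833, 'cy': 241.848538257891, 'view': array([[ 0.93599708, -0.35186768,  0.00993035, -0.52840481],
       [ 0.19679872,  0.54647414,  0.81402474, -0.22173385],
       [-0.29185568, -0.7599705 ,  0.5807453 , -1.07419278],
       [ 0.        ,  0.        ,  0.        ,  1.        ]])}
top {'fx': 458.423902632553, 'fy': 458.423902632553, 'cx': 318.19200310280706, 'cy': 233.16215433129256, 'view': array([[ 2.08040545e-02, -9.99783567e-01, -1.06285742e-04,
        -1.18053132e-03],
       [ 9.93482856e-01,  2.06610293e-02,  1.12093426e-01,
        -5.72610352e-01],
       [-1.12066969e-01, -2.43759080e-03,  9.93697667e-01,
        -8.81088021e-01],
       [ 0.00000000e+00,  0.00000000e+00,  0.00000000e+00,
         1.00000000e+00]])}
{'time': 0.1, 'joint_positions': array([-1.16761699,  0.33279996, -0.06468361,  1.46085775,  0.02157759,
        1.34987298, -0.08849064]), 'joint_vel': array([-0.00210496, -0.00279282,  0.00101905, -0.00246188, -0.00085333,
        0.00116232, -0.00081461]), 'joint_torque': array([ 8.44101251e-04, -6.24541569e+01,  2.42025551e-02, -3.90723395e+01,
       -6.13777852e-02,  3.65537137e-02,  8.02761292e-05]), 'ee_pos': array([0.25800897, 0.568888  , 0.22183869]), 'eef_rot': array([ 2.11281177e-01,  9.77425126e-01, -6.11684864e-04, -1.12353527e-04]), 'ft_force': array([0.32340912, 0.01434281, 0.46267712]), 'torque': array([-0.03673716,  0.04106534,  0.01979182]), 'grip_force': 0.0, 'width': 0.08698065235487944}
```

View pics/top0.png

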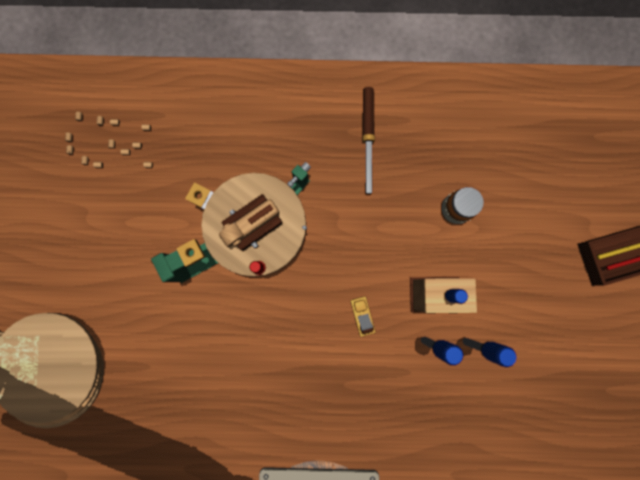

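View pics/side0.png

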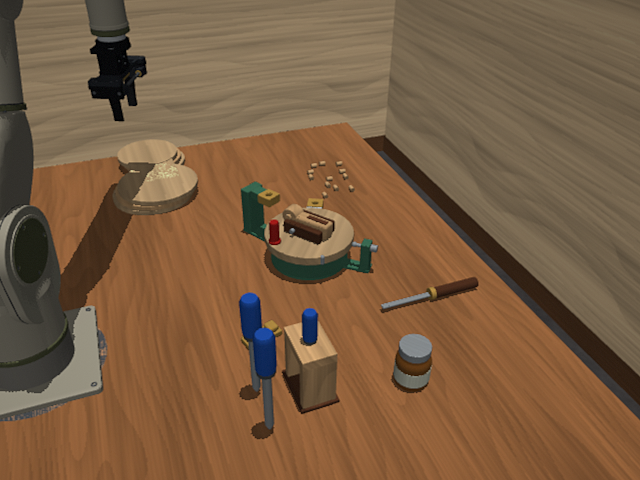

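The top view shows the turntable at (253,224), red knob (257,267), upper bushing (190,252), lower bushing (198,195) and catch (300,178). The gouge is at (369,140), the jar at (463,205) and the plane at (363,316).
Pin candidates in the top view are (458,296) in the rack, and (452,353) and (504,356), which stand free with bigger handles. The one in the rack is the smallest and fits the rack description. I'll confirm it in a crop.

```bash
cat > h.py <<'E'
import numpy as np, cv2
from bench import r
from scipy.spatial.transform import Rotation as R
def ray(P,u,v):
    V=P["view"];d=np.array([(u-P["cx"])/P["fx"],-(v-P["cy"])/P["fy"],-1.])
    return -V[:3,:3].T@V[:3,3], V[:3,:3].T@d
def onz(P,u,v,z):
    o,d=ray(P,u,v);return o+d*(z-o[2])/d[2]
def proj(P,X):
    c=P["view"]@np.append(X,1);return np.array([P["cx"]-P["fx"]*c[0]/c[2],P["cy"]+P["fy"]*c[1]/c[2]])
def tri(rays):
    A=0;b=0
    for o,d in rays:
        d=d/np.linalg.norm(d);M=np.eye(3)-np.outer(d,d);A=A+M;b=b+M@o
    return np.linalg.solve(A,b)
def blobs(img,lo,hi,amin=15):
    m=cv2.inRange(cv2.cvtColor(img,cv2.COLOR_RGB2HSV),np.array(lo),np.array(hi))
    n,l,s,c=cv2.connectedComponentsWithStats(m)
    return [(c[i].round(1),s[i].tolist()) for i in range(1,n) if s[i][4]>=amin],l
def totool(X,s=None):
    s=s or r.read_state();return R.from_quat(s["eef_rot"]).inv().apply(np.asarray(X)-s["ee_pos"])*100
RED=((0,180,80),(8,255,255));BLUE=((108,150,50),(130,255,255));BRASS=((15,150,110),(24,255,255));GREEN=((60,80,20),(90,255,255))
E
python3 - <<'E'
from h import *
im={n:cv2.imread(f"pics/{n}0.png")[:,:,::-1].copy() for n in("top","side")}
for n in im:
    for k,c in dict(red=RED,blue=BLUE,brass=BRASS,green=GREEN).items():
        print(n,k,*blobs(im[n],*c,amin=40)[0],sep="\n  ")
P=r.camera_params("top")
for nm,u,v,z in[("axis",253.5,224,.07),("knob",257,267,.122),("ub",190,253,.118),("lb",198,196,.07),("rack",451,296,.115),("pin",460,296,.177),("plane",363,316,.03),("jar",468,202,.085)]: print(nm,onz(P,u,v,z).round(3))
a=cv2.resize(im["top"][260:380,390:530],None,fx=2.8,fy=2.8,interpolation=2);b=cv2.resize(im["side"][280:440,220:360],(392,448))
c=np.zeros((448,790,3),np.uint8);c[:a.shape[0],:392]=a[:,:392];c[:,396:788]=b
cv2.imwrite("pics/crop.png",c[:,:,::-1])
E
```

```text
top
  red
  (array([623.5, 263.2]), [607, 257, 33, 13, 170])
  (array([256. , 266.4]), [250, 262, 15, 11, 103])
top
  blue
  (array([459.2, 295.7]), [453, 290, 14, 13, 142])
  (array([452.2, 354.1]), [443, 344, 20, 20, 303])
  (array([505.1, 356. ]), [496, 346, 20, 20, 299])
top
  brass
  (array([368.9, 136.6]), [364, 134, 11, 6, 59])
  (array([196.6, 193.9]), [185, 182, 24, 25, 323])
  (array([189.7, 251.7]), [176, 239, 27, 27, 371])
  (array([619., 251.]), [598, 243, 42, 16, 200])
  (array([360.8, 311.6]), [350, 296, 26, 41, 401])
top
  green
  (array([299.4, 178.7]), [292, 166, 16, 28, 244])
  (array([179.5, 266.1]), [152, 245, 64, 36, 1032])
side
  red
  (array([274., 232.]), [269, 220, 12, 25, 189])
side
  blue
  (array([257.8, 334.9]), [240, 293, 36, 84, 1727])
  (array([309.4, 325.3]), [302, 309, 15, 34, 453])
side
  brass
  (array([268.8, 194.1]), [258, 188, 22, 12, 125])
  (array([314.9, 201.8]), [306, 198, 18, 9, 124])
  (array([432.7, 290.6]), [428, 286, 9, 11, 49])
  (array([272.1, 325.8]), [262, 320, 20, 15, 128])
side
  green
  (array([252.8, 210.4]), [241, 182, 25, 59, 985])
  (array([325.7, 265.6]), [272, 239, 100, 41, 1410])
axis [0.583 0.135 0.07 ]
knob [0.5   0.118 0.122]
ub [0.522 0.24  0.118]
lb [0.635 0.244 0.07 ]
rack [ 0.455 -0.229  0.115]
pin [ 0.457 -0.226  0.177]
plane [ 0.411 -0.08   0.03 ]
jar [ 0.632 -0.271  0.085]
```

View pics/crop.png

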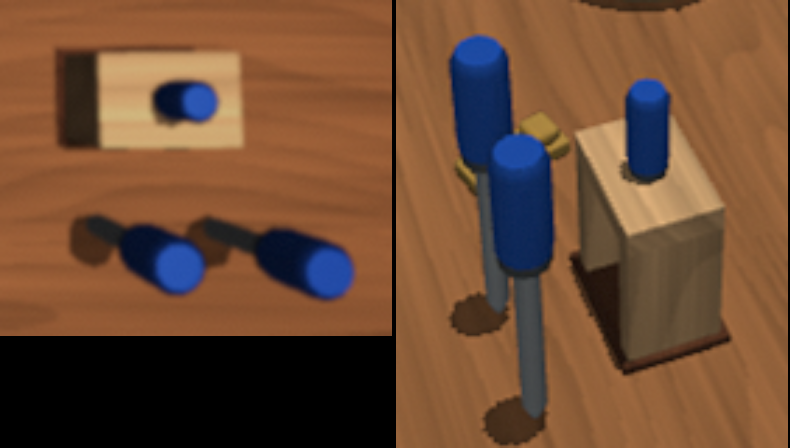

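The crop confirms that the pin in the rack is clearly smaller than the two free-standing lookalikes, so I'll take that one. Next I'll refine the geometry and plan the knob move.

```bash
python3 - <<'E'
from h import *
T=r.camera_params("top");S=r.camera_params("side")
print("knob mid tri",tri([ray(T,256,266.4),ray(S,274,232)]).round(4))
print("ub tri",tri([ray(T,190,252),ray(S,269,196)]).round(4), "lb",tri([ray(T,198,196),ray(S,315,203)]).round(4))
print("pin top tri",tri([ray(T,460.5,295.7),ray(S,309.7,312)]).round(4),"pin mid",tri([ray(T,457.5,296),ray(S,309.4,327)]).round(4))
for u,v in((452,343),(458,345)):0
print("decoys",tri([ray(T,455,356),ray(S,249,297)]).round(3),tri([ray(T,508,357),ray(S,264,333)]).round(3))
A=np.array([.583,.135]);s=r.read_state()
for k in [(.5,.118,.17),(.5,.118,.095)]: print(totool(k,s).round(2))
E
```

```text
knob mid tri [0.5007 0.124  0.0942]
ub tri [0.5242 0.2414 0.1129] lb [0.6364 0.2437 0.0693]
pin top tri [ 0.4569 -0.2264  0.1767] pin mid [ 0.4555 -0.23    0.1478]
decoys [ 0.366 -0.204  0.217] [ 0.366 -0.286  0.216]
[-40.66 -31.06   5.22]
[-40.66 -31.05  12.72]
```

Request:
carry_out:
  steps:
    - [[-40.6,-31,2,0,0,2.513],[-40.6,-31,2,0,0,2.513],[-40.6,-31,2,0,0,2.513],[-40.6,-31,2,0,0,2.513],[-40.6,-31,2,0,0,2.513],[-40.6,-31,2,0,0,2.513],[-40.6,-31,2,0,0,2.513],[-40.6,-31,2,0,0,2.513],[-40.6,-31,2,0,0,2.513],[-40.6,-31,2,0,0,2.513],[-40.6,-31,2,0,0,2.513],[-40.6,-31,2,0,0,2.513],[-40.6,-31,2,0,0,2.513],[-40.6,-31,2,0,0,2.513],[-40.6,-31,2,0,0,2.513],[-40.6,-31,2,0,0,2.513],[-40.6,-31,2,0,0,2.513],[-40.6,-31,2,0,0,2.513],[-40.6,-31,2,0,0,2.513],[-40.6,-31,2,0,0,2.513]]
  hand: -1

```text
time: 1.77
ee_pos: [0.4996, 0.1191, 0.2022]
eef_rot: [0.995, 0.105, -0.0, 0.0]
ft_force: [-0.5, 0.1, -0.6]
width: 0.0873
grip_force: 0.0
```

Request:
carry_out:
  steps:
    - [[0,0,0,0,0,0],[0,0,0,0,0,0],[0,0,0,0,0,0],[0,0,0,0,0,0]]

```text
time: 2.1
ee_pos: [0.4998, 0.1192, 0.2025]
eef_rot: [0.994, 0.109, -0.0, -0.0]
ft_force: [-0.6, -0.5, -0.3]
width: 0.0872
grip_force: 0.0
```

```bash
python3 - <<'E'
from h import *
s=r.read_state();P=r.camera_params("wrist");im=r.camera("wrist")
print(s["time"],s["ee_pos"],s["eef_rot"],s["joint_positions"].round(2),s["width"]);e=R.from_quat(s["eef_rot"]).as_matrix();print(e.round(3))
print(blobs(im,*RED,amin=40)[0]); print("knob expected",proj(P,[.5,.12,.122]))
for c,q in blobs(im,*RED,amin=200)[0]: print(onz(P,*c,.115).round(4))
print("brass",blobs(im,*BRASS,amin=200)[0])
cv2.imwrite("pics/w1.png",im[:,:,::-1])
print(totool([.5,.12,.088]))
E
```

```text
2.1 [0.49978493 0.11920794 0.2024645 ] [ 9.94014078e-01  1.09252038e-01 -6.00584665e-05 -2.97641106e-05] [-0.74  0.09  0.45  1.8  -0.04  1.26 -1.63] 0.08723479438582443
[[ 0.976  0.217 -0.   ]
 [ 0.217 -0.976  0.   ]
 [-0.    -0.    -1.   ]]
[]
knob expected [320.69291239 238.4248422 ]
brass []
[ 0.03494273 -0.07053151 11.44962024]
```

View pics/w1.png

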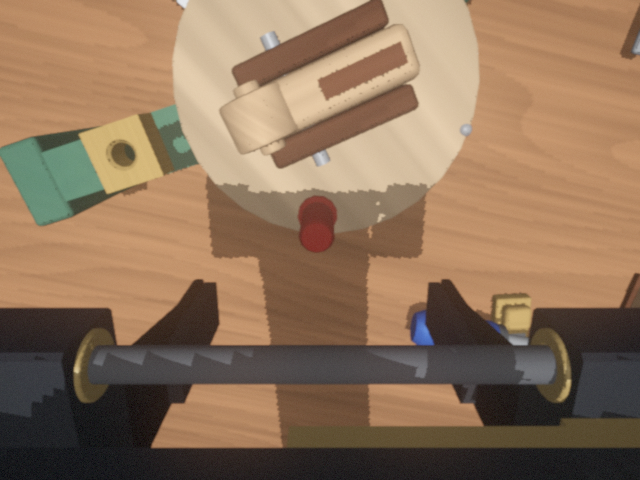

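Wrist view: the red knob top is at (317,235), a few pixels from where I expected it. The upper bushing hole is at (122,153), and the way down is clear.

Request:
carry_out:
  steps:
    - [[0,0,4,0,0,0],[0,0,8,0,0,0],[0,0,10,0,0,0],[0,0,11.4,0,0,0],[0,0,11.4,0,0,0],[0,0,11.4,0,0,0]]

```text
time: 2.65
ee_pos: [0.4997, 0.119, 0.0885]
eef_rot: [0.994, 0.108, -0.0, 0.0]
ft_force: [1.0, -0.1, 0.4]
width: 0.0873
grip_force: 0.0
```

Request:
carry_out:
  steps:
    - [[0,0,0,0,0,0],[0,0,0,0,0,0],[0,0,0,0,0,0],[0,0,0,0,0,0],[0,0,0,0,0,0],[0,0,0,0,0,0],[0,0,0,0,0,0],[0,0,0,0,0,0]]
  hand: 1
  squeeze: 12

```text
time: 3.32
ee_pos: [0.4999, 0.1192, 0.0886]
eef_rot: [0.994, 0.108, 0.0, -0.0]
ft_force: [0.3, -0.3, -1.0]
width: 0.0419
grip_force: 0.0
```

```bash
python3 - <<'E'
from h import *
from scipy.optimize import least_squares
s=r.read_state();W=r.camera_params("wrist")
print(s["ee_pos"],s["eef_rot"],s["width"],s["grip_force"],s["ft_force"].round(1))
T=r.camera_params("top")
K=s["ee_pos"][:2];U=onz(T,189.8,251.8,.118)[:2];L=onz(T,197.5,195,.07)[:2];D=onz(T,253.5,224,.07)[:2]
f=lambda a:[np.hypot(*(U-a))-.122,np.hypot(*(L-a))-.122,2*(np.hypot(*(K-a))-.085),*(.5*(D-a))]
q=least_squares(f,D);A=q.x;ang=lambda p:np.degrees(np.arctan2(*(p-A)[::-1]))
print(U,L,D,"A",A,q.fun,ang(U),ang(L),ang(K),"turn",ang(U)-ang(L))
k0=K-A;e=R.from_quat(s["eef_rot"])
for t in range(6,67,6):
    p=R.from_euler('z',t,degrees=True).apply([*k0,0])-[*k0,0]
    print(t,(e.inv().apply(p)*100).round(2).tolist(),round(-np.radians(t),3))
E
```

```text
[0.49985512 0.11924478 0.08858027] [ 9.94183155e-01  1.07702602e-01  2.74476345e-05 -6.32140239e-05] 0.04185553976184886 0.0 [ 0.3 -0.3 -1. ]
[0.5243679  0.24031864] [0.63741436 0.24474563] [0.58331333 0.13476939] A [0.58362685 0.13446563] [-0.00068849  0.0006979   0.00028655 -0.00015676  0.00015188] 119.24110382596433 63.99985022397659 -169.7020236358754 turn 55.241253601987744
6 [0.01, 0.89, -0.0] -0.105
12 [0.12, 1.78, -0.0] -0.209
18 [0.32, 2.64, -0.0] -0.314
24 [0.61, 3.49, -0.0] -0.419
30 [0.99, 4.3, -0.0] -0.524
36 [1.44, 5.06, -0.0] -0.628
42 [1.98, 5.77, -0.0] -0.733
48 [2.59, 6.42, -0.0] -0.838
54 [3.26, 7.01, -0.0] -0.942
60 [3.99, 7.52, -0.0] -1.047
66 [4.77, 7.96, -0.0] -1.152
```

Request:
carry_out:
  steps:
    - [[0,0,0,0,0,0],[0,0,0,0,0,0],[0,0,0,0,0,0],[0,0,0,0,0,0],[0,0,0,0,0,0],[0,0,0,0,0,0]]

```text
time: 3.82
ee_pos: [0.4995, 0.1195, 0.0885]
eef_rot: [0.994, 0.108, -0.0, -0.0]
ft_force: [-2.7, 1.7, 0.9]
width: 0.0218
grip_force: 12.0
```

Request:
carry_out:
  steps:
    - [[0,0.45,0,0,0,-0.052],[0,0.89,0,0,0,-0.105],[0.05,1.3,0,0,0,-0.157],[0.12,1.78,0,0,0,-0.209],[0.2,2.2,0,0,0,-0.262],[0.32,2.64,0,0,0,-0.314],[0.45,3.07,0,0,0,-0.366],[0.61,3.49,0,0,0,-0.419],[0.79,3.9,0,0,0,-0.471],[0.99,4.3,0,0,0,-0.524],[1.2,4.7,0,0,0,-0.576],[1.44,5.06,0,0,0,-0.628],[1.7,5.42,0,0,0,-0.68],[1.98,5.77,0,0,0,-0.733],[2.28,6.1,0,0,0,-0.785],[2.59,6.42,0,0,0,-0.838],[2.59,6.42,0,0,0,-0.838],[2.59,6.42,0,0,0,-0.838]]

```text
time: 5.32
ee_pos: [0.5391, 0.0619, 0.0885]
eef_rot: [0.865, 0.502, 0.0, 0.0]
ft_force: [0.9, 1.4, -2.5]
width: 0.0214
grip_force: 12.0
```

```bash
python3 - <<'E'
from h import *
s=r.read_state();A=np.array([.58363,.13447]);k=s["ee_pos"][:2]-A
a0=np.degrees(np.arctan2(*k[::-1]))
print(s["ee_pos"],a0,np.hypot(*k),s["width"],s["ft_force"].round(1),s["grip_force"])
e=R.from_quat(s["eef_rot"])
for t in range(2,13,2):
    p=R.from_euler('z',t,degrees=True).apply([*k,0])-[*k,0]
    print(t,(e.inv().apply(p)*100).round(2).tolist(),round(-np.radians(t),3))
E
```

```text
[0.53913749 0.06187073 0.08846201] -121.50207827849992 0.08514833126604085 0.021375596050060255 [ 0.9  1.4 -2.5] 11.999952349578962
2 [-0.0, 0.3, 0.0] -0.035
4 [0.0, 0.59, 0.0] -0.07
6 [0.02, 0.89, 0.0] -0.105
8 [0.05, 1.19, 0.0] -0.14
10 [0.08, 1.48, 0.0] -0.175
12 [0.13, 1.78, 0.0] -0.209
```

Request:
carry_out:
  steps:
    - [[0,0.3,0,0,0,-0.035],[0,0.6,0,0,0,-0.07],[0.02,0.8,0,0,0,-0.09],[0.03,1.0,0,0,0,-0.12],[0.04,1.1,0,0,0,-0.13],[0.04,1.2,0,0,0,-0.14],[0.04,1.2,0,0,0,-0.14],[0.04,1.2,0,0,0,-0.14]]
  squeeze: 20

```text
time: 5.98
ee_pos: [0.5481, 0.0573, 0.0884]
eef_rot: [0.827, 0.562, -0.001, -0.001]
ft_force: [-8.5, 3.2, 5.6]
width: 0.0211
grip_force: 20.0
```

```bash
python3 - <<'E'
from h import *
s=r.read_state();A=np.array([.58363,.13447]);k=s["ee_pos"][:2]-A
print(s["ee_pos"],np.degrees(np.arctan2(*k[::-1])),np.hypot(*k),s["width"],s["ft_force"].round(1),s["torque"].round(2),s["grip_force"])
print(R.from_quat(s["eef_rot"]).inv().apply(s["ft_force"]).round(1))
im=r.camera("top");print([b for b in blobs(im,*BRASS,amin=60)[0] if b[0][0]<300], blobs(im,*RED,amin=40)[0])
cv2.imwrite("pics/t2.png",cv2.resize(im[130:330,130:390],None,fx=2.6,fy=2.6,interpolation=2)[:,:,::-1])
E
```

```text
[0.54814773 0.05731876 0.08840549] -114.69795693032091 0.08491940884014579 0.021101003330010134 [-8.5  3.2  5.6] [ 0.74  1.96 -0.01] 19.98976973234676
[-0.2 -9.1 -5.6]
[(array([189.7, 251.8]), [176, 239, 27, 27, 376])] [(array([623.6, 263.1]), [608, 257, 32, 13, 162])]
```

View pics/t2.png

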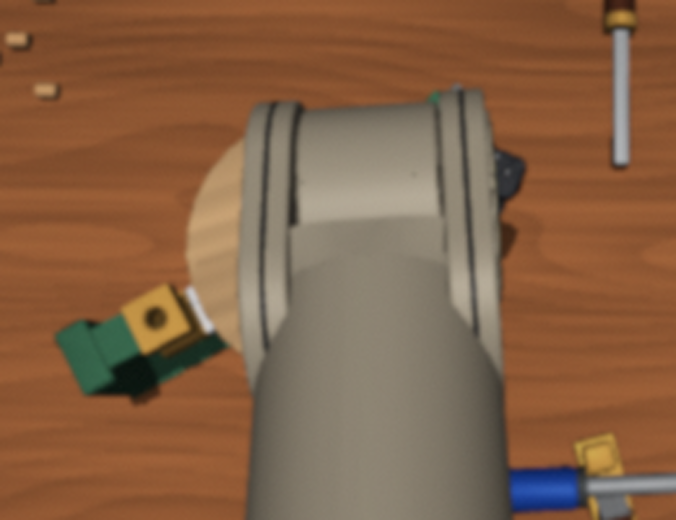

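There is a blue-handled tool lying near the plane (crop (600,485)), so I need the whole view to see what it is.

```bash
python3 - <<'E'
from h import *
a=r.camera("side");b=r.camera("top")
cv2.imwrite("pics/s3.png",np.hstack([cv2.resize(a[120:480,150:550],(400,360)),b[180:420,300:640][:, :, :].repeat(1,0)[:240,:340] if 0 else cv2.resize(b[160:430,290:590],(400,360))])[:,:,::-1])
E
```

```text
(no output)
```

View pics/s3.png

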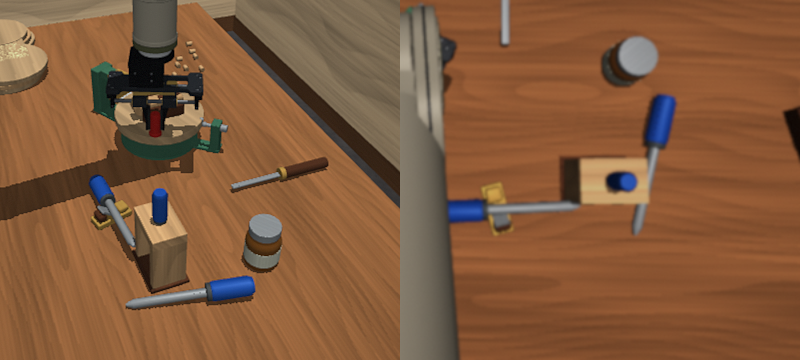

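Request:
carry_out:
  steps:
    - [[0,0.1,0,0,0,0],[0,0.2,0,0,0,0],[0,0.25,0,0,0,0],[0,0.25,0,0,0,0],[0,0.25,0,0,0,0]]

```text
time: 6.55
ee_pos: [0.5482, 0.0573, 0.0883]
eef_rot: [0.827, 0.562, -0.003, -0.003]
ft_force: [-20.2, 6.0, 15.5]
width: 0.0211
grip_force: 20.0
```

Both lookalikes stood free and have toppled, one across the plane and one beyond the rack. They were not near my path, the rack and its pin are untouched, and I'll leave the fallen ones alone. Pushing 2.5 mm further on the knob raised the force without any motion, so the disc is home. I'll relax, open and rise.

Request:
carry_out:
  steps:
    - [[0,-0.15,0,0,0,0],[0,-0.3,0,0,0,0],[0,-0.35,0,0,0,0],[0,-0.35,0,0,0,0]]

```text
time: 6.88
ee_pos: [0.5482, 0.0573, 0.0884]
eef_rot: [0.827, 0.562, -0.0, -0.0]
ft_force: [-4.6, 3.3, 0.7]
width: 0.0212
grip_force: 20.0
```

Request:
carry_out:
  steps:
    - [[0,0,0,0,0,0],[0,0,0,0,0,0],[0,0,0,0,0,0],[0,0,0,0,0,0],[0,0,0,0,0,0],[0,0,0,0,0,0],[0,0,-3,0,0,0],[0,0,-6,0,0,0],[0,0,-10,0,0,0],[0,0,-14,0,0,0],[0,0,-16,0,0,0],[0,0,-16,0,0,0]]
  hand: -1

```text
time: 7.88
ee_pos: [0.5509, 0.0569, 0.2541]
eef_rot: [0.827, 0.562, 0.004, 0.001]
ft_force: [0.4, 0.9, -0.8]
width: 0.0854
grip_force: 0.0
```

```bash
python3 - <<'E'
from h import *
s=r.read_state();W=r.camera_params("wrist");im=r.camera("wrist")
print(s["time"],s["ee_pos"],s["joint_positions"].round(2),s["width"],R.from_quat(s["eef_rot"]).as_matrix().round(3).tolist())
for b in blobs(im,*RED,amin=100)[0]: print("red",b)
print("exp knob",proj(W,[.5482,.0573,.122]),"ub",proj(W,[.5243,.2405,.118]))
cv2.imwrite("pics/w4.png",im[:,:,::-1])
print(totool([.457,-.228,.25]))
E
```

```text
7.8833 [0.5508849  0.05685781 0.25408174] [-0.52  0.15  0.38  1.63 -0.06  1.36 -0.51] 0.08543202196853826 [[0.368, 0.93, 0.008], [0.93, -0.369, 0.002], [0.005, 0.007, -1.0]]
exp knob [317.32217559 217.39267809] ub [168.92984111 -40.21402677]
[-29.90574175   1.85560179   0.03279766]
```

View pics/w4.png

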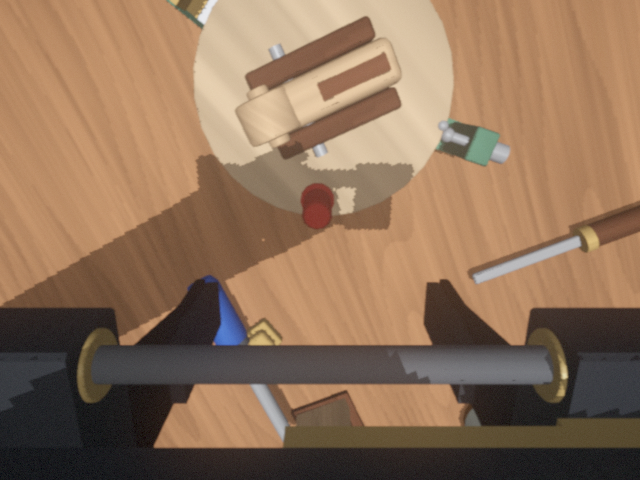

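Wrist view: the knob is at (317,216) against (317,217) expected for home, so the disc stayed. I'll move over the pin, with the fingers closing along world y.

Request:
carry_out:
  steps:
    - [[-4,0.2,0,0,0,0.12],[-8,0.5,0,0,0,0.24],[-12,0.7,0,0,0,0.36],[-16,1,0,0,0,0.48],[-20,1.2,0,0,0,0.6],[-24,1.5,0,0,0,0.72],[-28,1.7,0,0,0,0.84],[-29.9,1.9,0,0,0,0.96],[-29.9,1.9,0,0,0,1.08],[-29.9,1.9,0,0,0,1.194],[-29.9,1.9,0,0,0,1.194],[-29.9,1.9,0,0,0,1.194],[-29.9,1.9,0,0,0,1.194],[-29.9,1.9,0,0,0,1.194]]

```text
time: 9.1
ee_pos: [0.4562, -0.2279, 0.2482]
eef_rot: [1.0, 0.002, -0.0, -0.0]
ft_force: [0.0, -0.4, -0.1]
width: 0.0872
grip_force: 0.0
```

```bash
python3 - <<'E'
from h import *
s=r.read_state();W=r.camera_params("wrist");im=r.camera("wrist")
print(s["time"],s["ee_pos"],s["joint_positions"].round(2),R.from_quat(s["eef_rot"]).as_matrix().round(3).tolist())
for b in blobs(im,*BLUE,amin=150)[0]: print("blue",b,onz(W,*b[0],.177))
print("exp",proj(W,[.457,-.228,.177]),proj(W,[.457,-.228,.121]))
cv2.imwrite("pics/w5.png",im[:,:,::-1])
E
```

```text
9.1 [ 0.45617122 -0.22786999  0.24817141] [-0.26  0.05  0.66  1.75 -0.03  1.35 -1.16] [[1.0, 0.003, -0.0], [0.003, -1.0, 0.0], [-0.0, -0.0, -1.0]]
exp [322.08996147 242.8861413 ] [322.00314363 216.02694056]
```

View pics/w5.png

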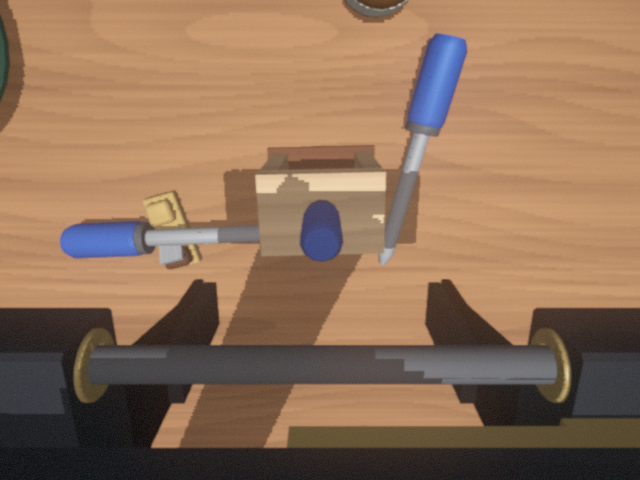

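Wrist view: the pin's handle top is at (321,240), within about 2 mm of prediction, and the space around it is clear. I'll descend and grip.

Request:
carry_out:
  steps:
    - [[0.15,0,3,0,0,0],[0.15,0,6,0,0,0],[0.15,0,9,0,0,0],[0.15,0,11,0,0,0],[0.15,0,11.8,0,0,0],[0.15,0,11.8,0,0,0],[0.15,0,11.8,0,0,0]]

```text
time: 9.73
ee_pos: [0.458, -0.2284, 0.1312]
eef_rot: [1.0, 0.0, 0.0, 0.0]
ft_force: [-0.5, 0.5, 0.5]
width: 0.0873
grip_force: 0.0
```

Request:
carry_out:
  steps:
    - [[0,0,0,0,0,0],[0,0,0,0,0,0],[0,0,0,0,0,0],[0,0,0,0,0,0],[0,0,0,0,0,0],[0,0,0,0,0,0],[0,0,0,0,0,0],[0,0,0,0,0,0],[0,0,0,0,0,0],[0,0,0,0,0,0],[0,0,0,0,0,0],[0,0,0,0,0,0],[0,0,0,0,0,0],[0,0,0,0,0,0]]
  hand: 1
  squeeze: 35

```text
time: 10.9
ee_pos: [0.4577, -0.2281, 0.1305]
eef_rot: [1.0, -0.0, -0.0, -0.0]
ft_force: [0.2, 0.4, -0.5]
width: 0.025
grip_force: 35.0
```

Request:
carry_out:
  steps:
    - [[0,0,-1,0,0,0],[0,0,-3,0,0,0],[0,0,-6,0,0,0],[0,0,-9,0,0,0],[0,0,-12,0,0,0],[0,0,-14,0,0,0],[0,0,-15,0,0,0],[0,0,-15,0,0,0],[0,0,-15,0,0,0]]

```text
time: 11.65
ee_pos: [0.4575, -0.2281, 0.2799]
eef_rot: [1.0, -0.0, -0.0, -0.0]
ft_force: [0.2, -0.8, -2.0]
width: 0.0253
grip_force: 35.0
```

```bash
python3 - <<'E'
from h import *
s=r.read_state();print(s["ee_pos"],s["joint_positions"].round(2),s["grip_force"],s["ft_force"].round(1))
print(totool([.5243,.2405,s["ee_pos"][2]],s))
E
```

```text
[ 0.45748989 -0.22812422  0.27994509] [-0.27  0.04  0.67  1.7  -0.02  1.42 -1.17] 34.98508418271058 [ 0.2 -0.8 -2. ]
[ 6.67166984e+00 -4.68637524e+01  7.99505589e-03]
```

Request:
carry_out:
  steps:
    - [[0.3,-2,0,0,0,0],[0.7,-5,0,0,0,-0.05],[1.1,-8,0,0,0,-0.1],[1.6,-11,0,0,0,-0.15],[2,-14,0,0,0,-0.2],[2.4,-17,0,0,0,-0.25],[2.8,-20,0,0,0,-0.3],[3.3,-23,0,0,0,-0.35],[3.7,-26,0,0,0,-0.4],[4.1,-29,0,0,0,-0.45],[4.5,-32,0,0,0,-0.5],[5,-35,0,0,0,-0.55],[5.4,-38,0,0,0,-0.6],[5.9,-41,0,0,0,-0.6],[6.3,-44,0,0,0,-0.6],[6.7,-46,0.5,0,0,-0.6],[6.7,-46.9,1.2,0,0,-0.6],[6.7,-46.9,1.8,0,0,-0.6],[6.7,-46.9,1.8,0,0,-0.6],[6.7,-46.9,1.8,0,0,-0.6]]

```text
time: 13.32
ee_pos: [0.5246, 0.2387, 0.2616]
eef_rot: [0.956, 0.294, -0.001, 0.001]
ft_force: [0.0, 0.5, -2.2]
width: 0.0249
grip_force: 35.0
```

```bash
python3 - <<'E'
from h import *
s=r.read_state();W=r.camera_params("wrist");S=r.camera_params("side");im=r.camera("wrist");sd=r.camera("side")
print(s["time"],s["ee_pos"],R.from_quat(s["eef_rot"]).as_matrix().round(4).tolist(),s["joint_positions"].round(2))
t=[*s["ee_pos"][:2],s["ee_pos"][2]-.119]
for P in(W,S): print("tip",proj(P,t),"ub",proj(P,[.5243,.2405,.118]))
print("cam",[(-P["view"][:3,:3].T@P["view"][:3,3]).round(3) for P in(W,S)])
a=cv2.resize(sd[90:240,200:350],(480,480),interpolation=2)
np.save("w6.npy",im);np.save("s6.npy",sd)
cv2.imwrite("pics/c6.png",np.hstack([cv2.resize(im[:,100:500],(300,360)),cv2.resize(a,(480,360))[:, :]])[:,:,::-1])
E
```

```text
13.3167 [0.52464561 0.23866805 0.26158506] [[0.8266, 0.5627, -0.0014], [0.5627, -0.8266, -0.0016], [-0.0021, 0.0005, -1.0]] [-0.72  0.21  0.25  1.55 -0.05  1.4  -1.44]
tip [321.9297819 220.3168783] ub [319.59541811 209.74519277]
tip [269.06866469 185.28332292] ub [269.1541327  194.27299249]
cam [array([0.594, 0.286, 0.424]), array([ 0.225, -0.881,  0.81 ])]
```

View pics/c6.png

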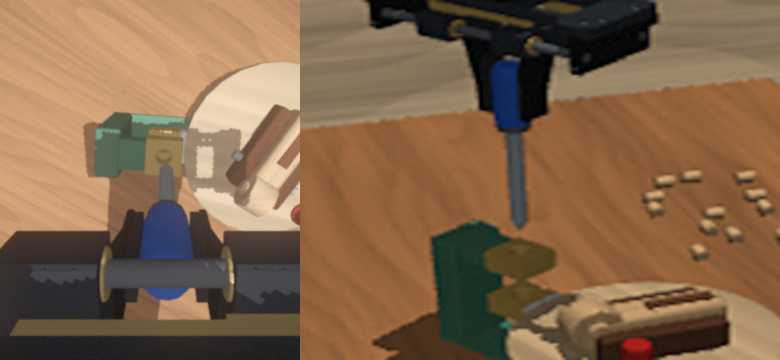

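The wrist half of the picture shows the pin's tip just below the bushing hole, with the hole near (320,209) in full-image pixels. The side half shows the tip at about (268,185), over the brass block at about (269,194), both where predicted. I'll measure the tip and hole numerically.

```bash
python3 - <<'E'
from h import *
im=np.load("w6.npy");g=im[190:262:2,288:352:2].astype(int)
hs=cv2.cvtColor(im,cv2.COLOR_RGB2HSV)
for y in range(168,262,2):
    print(y,"".join("#" if hs[y,x,1]<70 else ("b" if hs[y,x,0]>100 else (":" if hs[y,x,2]<75 else ("," if hs[y,x,2]<105 else "."))) for x in range(286,360)))
W=r.camera_params("wrist");s=r.read_state();e=R.from_quat(s["eef_rot"])
for z in(.019-.019,-.02,-.06,-.1,-.119):
    print(z,proj(W,s["ee_pos"]+e.apply([0,0,-z])).round(1))
for u,v in((320,209),): print(onz(W,u,v,.118))
E
```

```text
168 ################################################################...#######
170 ##############.....................############################....###.###
172 #############.........................................#########...........
174 ############..........................................#########...........
176 ############...........................................#########..........
178 ############...........................................#########..........
180 ###########............................................#########..........
182 ##########.............................................#########..........
184 #########................................................#######..........
186 ########,.................................................#####...........
188 #########.................................................#####...........
190 #########.................................................#####...........
192 #########.................................................####............
194 ########..................................................####.......
[... 2045 characters left out ...]
..............
248 ..........................####################............................
250 ..........................####################.........................#..
252 ..........................#####################...........................
254 .........................######################...........................
256 .........................######################.........................##
258 .........................######################..........................#
260 .........................######################...........................
0.0 [322.1 301.8]
-0.02 [322.1 281.8]
-0.06 [322.1 251.2]
-0.1 [322.  229.1]
-0.119 [322.  220.6]
[0.52537162 0.24104256 0.118     ]
```

```bash
python3 - <<'E'
from h import *
im=np.load("w6.npy");v=cv2.cvtColor(im,cv2.COLOR_RGB2HSV)[:,:,2]
for y in range(184,222,2): print(y," ".join(f"{v[y,x]:3d}" for x in range(296,346,2)))
E
```

```text
184 125 128 128 125 122 120 122 123 121 122 122 121 124 123 125 125 127 124 125 124 126 128 130 132 158
186 146 150 150 149 148 147 144 143 142 138 135 132 132 130 130 129 128 129 127 124 126 129 127 127 154
188 149 154 154 152 151 153 151 151 152 149 149 152 155 150 151 152 152 150 150 150 147 144 143 138 154
190 149 152 153 151 152 152 154 152 152 151 150 153 152 152 152 155 154 155 153 155 156 153 155 154 159
192 149 150 153 151 151 152 153 150 150 149 150 152 154 153 151 152 155 154 152 153 153 153 154 155 163
194 149 153 152 150 151 153 148 153 151 152 151 151 153 150 149 154 153 155 151 154 156 152 155 155 161
196 151 152 151 151 153 153 151 151 151 149 149 153 153 152 152 154 154 156 154 155 154 154 153 152 162
198 149 151 151 148 153 151 151 152 152 147 144 148 150 148 152 154 154 153 152 157 154 153 153 155 161
200 148 150 151 154 151 150 151 148 143 131 129 129 128 134 143 151 154 154 154 154 152 153 152 153 159
202 152 152 152 150 150 151 149 136 134 137 130 129 127 133 137 141 153 152 153 154 152 154 154 155 156
204 153 152 152 150 151 151 139 143 147 146 146 146 145 148 
[... 175 characters left out ...]
 131 126 147 149 151 153 150 151 150 133 133 147 154 154 154 152 151 157 160
210 153 152 151 148 152 142 131 116 131 147 150 152 149 151 139 121 134 145 152 154 153 151 153 159 164
212 151 152 151 150 150 143 136 115 113 128 140 139 137 129 120 120 136 149 153 155 153 155 153 159 163
214 152 151 151 148 151 147 140 121 114 119 121 122 121 119 118 130 143 148 153 153 152 151 154 159 162
216 150 151 148 150 150 151 145 140 125 120 121 119 120 121 130 143 147 153 154 152 152 151 153 160 162
218 152 154 151 152 151 152 150 146 142 131 127 122 119 126 139 146 151 152 154 151 152 149 150 146 142
220 150 151 151 152 152 152 150 148 143 143 129 109 104 106 110 124 149 151 152 153 152 151 150 146 136
```

Hole rim centre is (318.8,209) and the tip axis is at x=322, so I'll shift about (+2,−2) mm in the tool frame and let the nose enter.

Request:
carry_out:
  steps:
    - [[0.21,-0.21,0,0,0,0],[0.21,-0.21,0.5,0,0,0],[0.21,-0.21,1.2,0,0,0],[0.21,-0.21,2,0,0,0],[0.21,-0.21,2.6,0,0,0],[0.21,-0.21,3,0,0,0],[0.21,-0.21,3.4,0,0,0],[0.21,-0.21,3.8,0,0,0],[0.21,-0.21,3.8,0,0,0],[0.21,-0.21,3.8,0,0,0]]

```text
time: 14.25
ee_pos: [0.5253, 0.2433, 0.2242]
eef_rot: [0.955, 0.295, -0.0, 0.0]
ft_force: [-0.4, -2.1, -3.2]
width: 0.0251
grip_force: 35.0
```

```bash
python3 - <<'E'
from h import *
s=r.read_state();e=R.from_quat(s["eef_rot"]);print(s["ee_pos"],e.inv().apply(s["ft_force"]).round(1),e.inv().apply(s["torque"]).round(2),s["width"],e.as_matrix()[:,2].round(4))
E
```

```text
[0.52525432 0.24332705 0.22423438] [-1.5  1.5  3.2] [-0.44 -0.57 -0.03] 0.025123796280874886 [-5.e-04 -7.e-04 -1.e+00]
```

The nose is in the hole, with a 2 N side load in −y. I'll ease 1.3 mm that way and go on down.

Request:
carry_out:
  steps:
    - [[-0.04,0.06,0,0,0,0],[-0.07,0.1,0,0,0,0],[-0.07,0.1,0.5,0,0,0],[-0.07,0.1,1,0,0,0],[-0.07,0.1,1.5,0,0,0],[-0.07,0.1,2,0,0,0],[-0.07,0.1,2.5,0,0,0],[-0.07,0.1,2.5,0,0,0],[-0.07,0.1,2.5,0,0,0]]

```text
time: 15.0
ee_pos: [0.5252, 0.2426, 0.1992]
eef_rot: [0.955, 0.295, -0.0, -0.0]
ft_force: [-0.2, 0.1, -1.3]
width: 0.0251
grip_force: 35.0
```

```bash
python3 - <<'E'
from h import *
s=r.read_state();e=R.from_quat(s["eef_rot"]);print(s["ee_pos"],s["ft_force"].round(1),e.inv().apply(s["ft_force"]).round(1),e.inv().apply(s["torque"]).round(2),s["width"],e.as_matrix()[:,2].round(4))
E
```

```text
[0.52519247 0.24260838 0.19918497] [-0.2  0.1 -1.3] [-0.1 -0.3  1.3] [-0.   -0.16  0.03] 0.025098936505395193 [-4.e-04 -1.e-04 -1.e+00]
```

The side load is gone and the tip is at about 80 mm. Next it goes into the lower bushing.

Request:
carry_out:
  steps:
    - [[0,0,0.4,0,0,0],[0,0,0.8,0,0,0],[0,0,1.2,0,0,0],[0,0,1.6,0,0,0],[0,0,2,0,0,0],[0,0,2,0,0,0],[0,0,2,0,0,0]]

```text
time: 15.58
ee_pos: [0.5252, 0.2425, 0.1793]
eef_rot: [0.955, 0.295, -0.0, -0.0]
ft_force: [0.2, 0.1, -1.0]
width: 0.0253
grip_force: 35.0
```

```bash
python3 - <<'E'
from h import *
s=r.read_state();e=R.from_quat(s["eef_rot"]);print(s["ee_pos"],s["ft_force"].round(1),e.inv().apply(s["ft_force"]).round(1),e.inv().apply(s["torque"]).round(2),s["width"],e.as_matrix()[:,2].round(4))
E
```

```text
[0.52520479 0.24253212 0.17926379] [ 0.2  0.1 -1. ] [0.2 0.1 1. ] [ 0.06 -0.13  0.  ] 0.025272393503059907 [-4.e-04 -1.e-04 -1.e+00]
```

Request:
carry_out:
  steps:
    - [[0,0,0.4,0,0,0],[0,0,0.8,0,0,0],[0,0,1.2,0,0,0],[0,0,1.6,0,0,0],[0,0,2,0,0,0],[0,0,2.4,0,0,0],[0,0,2.6,0,0,0],[0,0,2.6,0,0,0],[0,0,2.6,0,0,0]]

```text
time: 16.33
ee_pos: [0.5253, 0.2425, 0.1535]
eef_rot: [0.955, 0.295, -0.0, -0.0]
ft_force: [-0.1, 0.4, -1.6]
width: 0.0252
grip_force: 35.0
```

```bash
python3 - <<'E'
from h import *
s=r.read_state();e=R.from_quat(s["eef_rot"]);print(s["time"],s["ee_pos"],s["ft_force"].round(1),s["torque"].round(2),s["width"],s["grip_force"])
S=r.camera_params("side");sd=r.camera("side");p=s["ee_pos"]
for z in(.138,.118,.07,.034,.144): print(z,proj(S,[p[0],p[1],z]).round(1))
im=r.camera("top");print([b for b in blobs(im,*BRASS,amin=60)[0]])
cv2.imwrite("pics/f.png",cv2.resize(sd[140:260,210:370],(800,600),interpolation=2)[:,:,::-1])
E
```

```text
16.3333 [0.52533119 0.24252843 0.15351356] [-0.1  0.4 -1.6] [-0.14  0.14  0.03] 0.02524512241235808 34.98507163273757
0.138 [269.  186.2]
0.118 [269.3 193.8]
0.07 [270.2 211.4]
0.034 [270.8 224.2]
0.144 [268.9 183.9]
[(array([368.7, 136.6]), [363, 134, 12, 6, 66]), (array([618.9, 251. ]), [598, 243, 42, 17, 225]), (array([360. , 304.1]), [350, 296, 20, 16, 244]), (array([364.2, 331.2]), [356, 322, 20, 15, 85])]
```

View pics/f.png

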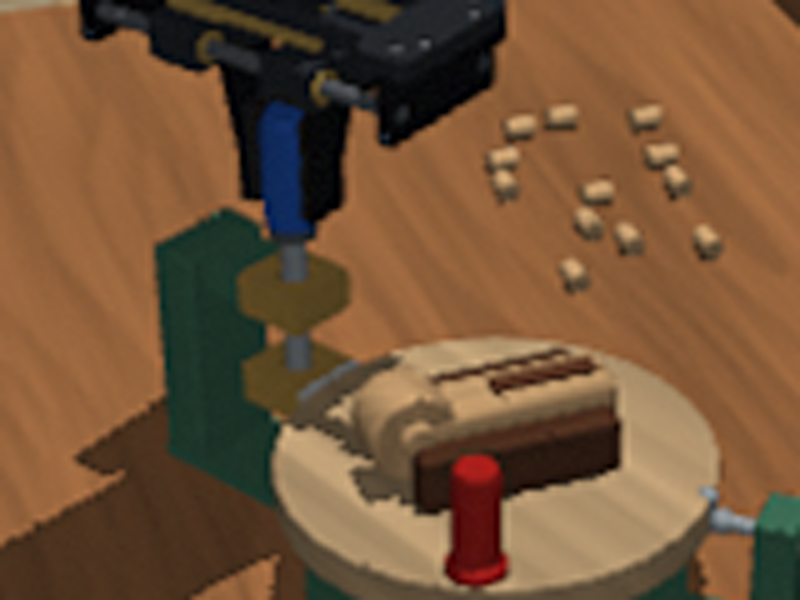

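The final side view shows the shank passing through both bushings. The collar edge is at crop (291,240), full image about (268,188), which matches a collar about 2 cm above the upper bushing. The knob is at home, the plane's outline still starts at (350,296), and the forces are small. I'll hand the job in.

```bash
python3 -c "
from bench import r
print(r.close_job())"
```

```text
the job is handed in; nothing more can be done
None
```

The turntable is home against its stop and the pin is through both bushings, held by its handle with its collar about 2 cm above the upper one; I left the jar, plane and gouge alone, but the two big lookalike pins toppled early on, one coming to rest across the little plane.

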